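Index the flange to its undrilled lug and pin the table

TASK

The four-lug flange on the indexing table still has one lug without a bore. Take the lock pin out of the table's spindle bore in the middle, turn the faceplate the shorter way round to bring that undrilled lug to the drilling position at the nose of the table's foot, and lock it there: the pin goes through the index hole outboard of the undrilled lug and fully home, upright, in the lock hole hidden under the faceplate somewhere near the nose, which you have to feel for. Handle the pin gently: do not lean on it hard or force it.

Things in the scene. Friction and masses are not known exactly. Their poses are not given: they have to be found in the camera images.
- index_table: Small bench indexing table, bolted down; origin on the turning axis at bench height, nose at its -x. Round grey foot, 124 mm wide, two bolted ears (82 mm from the axis). On the foot a flat steel zero ring, top 30 mm above the bench, hidden by the faceplate. It holds the only lock hole: 12 mm wide, 19 mm deep, 42 mm from the axis.
- nose (a point): Tip of the small pointed nose of the foot, 70 mm from the axis, 29 mm above the bench, on the robot's side. The zero ring stays clamped where the setter needs the drilling position: its lock hole lies anywhere up to 0.4 rad (17 mm along the arc) to either side of the line from axis to nose; no reading tells where, it must be felt for with the pin.
- faceplate (a joint): Turn of the faceplate, rad, counter-clockwise from above, endless, with friction (3 N at the index holes). The undrilled lug faces the nose at 0 and at 6.283. Starts between 1.0 and 5.3. Shorter way: down to about 0 from below 3.14, up to about 6.283 from above; started within 0.15 of 3.14, either way. Locked it reads within 0.45 of 0 or 6.283.
- target_hole (a point): Mouth, on the faceplate's top, of the index hole outboard of the undrilled lug; turns with the faceplate. Steel faceplate: 116 mm wide, underside 32, top 46 mm above the bench. Four like holes, vertical, 12 mm wide, right through, 42 mm from the axis, one outboard of each lug. In the table's frame this one is at bearing pi + joint value.
- flange (a point): Centre of the top face of the dark four-lug flange screwed on the faceplate: 66 mm across, top 56 mm above the bench; its hub, 23 mm wide, rises to 66 mm, with the 12 mm spindle bore in the middle (34 mm deep). Three lugs have a 10 mm bore, 23 mm from the axis; the fourth is plain, not drilled.
- lock_pin: Steel pin with black round knob, 0.11 kg, at the start parked upright in the spindle bore, collar on the hub. Origin: centre of the collar's underside (19 mm wide, 5 high), z up. Shank below: 10 mm thick, 34 long. Knob 25 mm wide, 18 to 44 mm above. Home, the collar lies on the faceplate; with the tip on the zero ring beside the lock hole it stands 18 mm higher.
- pin_tip (a point): Tip of the lock pin, on its axis 34 mm below the underside of the collar. The tip is flat, 7 mm wide; the last 3 mm of the shank taper from 10 to 7 mm, so it starts to drop into a 12 mm hole from up to 2.5 mm off its centre.
Not all that is in view belongs to the job. Leave any red look-alike of the lock_pin alone.

How it is judged (in metres and radians):
At the end, for the whole second after the job is handed in: The released pin rests upright (0.1 rad) in the index hole outboard of the undrilled lug (3 mm), collar within 3 mm of the faceplate, tip at least 14 mm down in the zero ring; the faceplate, turned the shorter way, is within 0.48 rad of the nose (horizontal distance between lock_pin and target_hole below 0.003 m and z of lock_pin in the frame of target_hole below 0.003 m and z of pin_tip in the frame of index_table below 0.016 m and angle between lock_pin's own z axis and vertical below 0.1 rad and (value of joint faceplate between -0.48 and 0.48 rad or value of joint faceplate between 5.803 and 6.763 rad) and linear speed of lock_pin below 0.02 m/s); the robot touches nothing.
It fails at once if the faceplate is turned the longer way round: the undrilled lug passes the far side of the table, opposite the nose (a start within about 0.15 rad of the far side may go either way) (value of joint faceplate between 2.99 and 3.29 rad and distance of target_hole from where it was at the start of the episode above 0.016 m).
It fails at once if the lock pin is pressed against the table with more than 30 N (contact force between lock_pin and index_table above 30 N).
It also fails if it takes over 67 s, if anything falls off the work surface, if the arm or the gripper's body presses on something with over 40 N, if the wrist force passes 120 N, or if a joint passes its speed limit or range.

ROBOT

A 7-joint arm with a two-finger parallel gripper is mounted at the origin on a cart in front of the work surface, level with it; the furniture and walls round the work are solid. World frame = base frame: x ahead of the robot, y to its left, z up, the work surface at z = 0. Lengths are in mm, angles in rad, forces in N, time in s.
With the tool pointing down it reaches from about 425 to 1025 mm from the base axis. Payload 9.4 kg.
Tool frame: the origin (TCP) lies midway between the tips of the shut fingers; the grasp point (between the pads) lies 19 mm behind it; z points along the fingers, y is the line along which they close (so a half turn about z gives the same grasp; the last joint's range is limited). The gripper opens to 93 mm and grips with 3 to 60 N. Pads are 15 mm wide; open, the fingers measure 128 mm over their backs; the gripper's body (75 mm by 188 mm) begins 65 mm behind the grasp point.
Start: joints at [-1.195, 0.599, -0.003, 1.599, 0.002, 0.943, -0.08], TCP at [317.182, 651.935, 195.018] pointing down, gripper open.
Joint ranges: [-2.57, 2.57], [-0.35, 1.97], [-1.29, 1.29], [0.11, 2.56], [-1.05, 4.19], [0.11, 1.86], [-2.63, 2.63]. Speed limits (rad/s): [2.22, 2.22, 3.01, 3.01, 3.14, 3.14, 3.14].

INTERFACE

Orientations are given as a rotation vector (axis times angle).
In Python, from station import env gives the robot as it stands.
- The arm moves only by the shell command python3 -m inch 'ROWS'. ROWS is JSON, a list of rows, each an object of numbers: "dx", "dy", "dz": the shift along the world's x, y, z in units of 25 mm (1.0 is 25 mm); "ax", "ay", "az": the turn, a rotation vector about the world's x, y, z in rad; "gripper": the closure, from -1 (fully open) to 1 (shut). In form: [{"dx": .., "dy": .., "dz": .., "ax": .., "ay": .., "az": .., "gripper": ..}, ...]. A call has 1 to 8 rows; each row shifts and turns the commanded pose from where the row before left it; what a row does not reach is not made up. A row lasts 1/10 s, in which the tool goes at most 50 mm and 8.59 degrees, less where a joint would pass 70% of its speed; a pose out of reach is approached as far as the arm can. A call is refused whole if a number of a shift passes 1 or a number of a turn 0.15, either way. A call with a gripper value outside its range is refused whole. The fingers move at their own pace and stop on an object; the grip force is fixed at half the most. Time passes only in rows, so rows that do not move let the fingers close. It gives the time, the measured TCP pose, the force, the opening and the grip force at its end, in the units of the state.
- env.sense(): the state, without advancing time (a new reading comes with each control period).
- env.read_camera(name): name is "scene" or "top" or "wrist"; returns the picture (480x640x3 uint8, red, green, blue); there is no depth.
- env.calibration(name): a dict with "vertical_fov" (degrees; the focal length in pixels is half the picture's height over the tangent of half this angle, whatever the lens; pixels are square), "cx", "cy" (the principal point, pixels), "extrinsics" (4x4, takes a point from camera to world coordinates); the wrist camera has in their place "T_tool_cam" (4x4, takes a point from camera to tool coordinates, whose origin is the TCP and whose axes are the flange's). Camera axes: x right, y down, z forward; pixel columns grow to the right and rows downward; lengths in mm; the calibration is good to about 2 mm. A picture is of the moment at which its call begins: read the wrist's pose just before it. calibration takes no time and is no camera call.
- env.hand_in(): hands the job in; it is judged then, once.
Trained networks look in the newest picture that a camera, given by its name, has taken for a name from the list of things; names that differ only in an ending like _2 or _b are one class to them, and where a whole thing is asked for, a point or a joint stands for the part that bears it (a point fixed in the world has none). Each returns a list of dicts, best first, with "score" (0 to 1); they miss things now and then, are a little off and sometimes report something else, mostly with a low value. They report only what shows in the picture. A call takes as long as a camera call. They do not tell look-alikes from the thing itself.
- env.silhouettes(name, camera): "pixels" (480x640 bool, what is visible of it) and "box" ([left, top, right, bottom] as shares, 0 to 1, of the picture: columns of its width, rows of its height, round what is visible of it).
- env.mark_of(name, camera): "position" ([column, row] as shares, 0 to 1, of the picture: columns of its width, rows of its height: a listed point, or the origin of a listed thing).
The state is a dict: "time_s": time; "q": joint angles; "joint_vel": joint speeds; "effort": joint torques, N m; "tcp_pos": TCP position; "ee_rot": TCP orientation; "force": force on the tool from outside, world axes, zero at the start; "ft_torque": the same for the moment, N m; "gripper_width": finger opening in mm; "grip_force": force on a finger pad.
Only numpy, scipy, OpenCV 4.12 (cv2) and the standard library are available. Lean on these libraries where they do the work, as an engineer would, in place of code of your own. Each camera call takes 0.05 s, during which the arm holds its last target. There are 200 camera calls.

## Working session

There is one attempt and no reset: what is moved stays moved. The work goes in short steps, Python scripts to look and compute and a shell command to move; the robot and the scene stay as the last step left them, time stands still between calls to the robot, and variables do not carry over. Pictures are saved under pics/ and viewed, at most 10 in all, crops included, and the job is handed in when it is done.

```bash
mkdir -p pics; ls
cat > h.py <<'E'
import numpy as np, cv2
from station import env
def ray(cam,uv):
    c=env.calibration(cam); f=240/np.tan(np.radians(c["vertical_fov"])/2)
    if cam=="wrist":
        s=env.sense(); T=np.eye(4); T[:3,:3]=cv2.Rodrigues(np.array(s["ee_rot"],float))[0]; T[:3,3]=s["tcp_pos"]
        E=T@np.array(c["T_tool_cam"])
    else: E=np.array(c["extrinsics"])
    d=E[:3,:3]@np.array([(uv[0]-c["cx"])/f,(uv[1]-c["cy"])/f,1]); return E[:3,3],d
def at(cam,uv,z):
    o,d=ray(cam,uv); return o+d*(z-o[2])/d[2]
def proj(cam,p):
    c=env.calibration(cam); f=240/np.tan(np.radians(c["vertical_fov"])/2)
    E=np.array(c["extrinsics"]); q=np.linalg.inv(E)@np.r_[p,1]; return [c["cx"]+f*q[0]/q[2],c["cy"]+f*q[1]/q[2]]
def save(im,n): cv2.imwrite("pics/"+n,cv2.cvtColor(im,cv2.COLOR_RGB2BGR))
E
python3 - <<'E'
from h import *
for cam in("top","scene"):
    im=env.read_camera(cam); save(im,cam+"1.png")
    for n,z in(("index_table",0),("nose",29),("target_hole",46),("flange",56),("lock_pin",66),("pin_tip",32)):
        for r in env.mark_of(n,cam)[:3]:
            uv=np.array(r["position"])*[640,480]; print(cam,n,round(r["score"],2),uv.round(1),at(cam,uv,z).round(1))
s=env.sense(); print(s)
E
```

```text
pics
top index_table 0.97 [407.2 228.3] [ 409.7 -265.     0. ]
top nose 0.72 [391.8 260.9] [ 347.6 -234.    29. ]
top nose 0.39 [406.5 227.2] [ 409.6 -259.5   29. ]
top target_hole 0.82 [431.5 233.9] [ 397.4 -301.6   46. ]
top flange 0.55 [409.5 223.4] [ 414.4 -260.7   56. ]
top lock_pin 0.68 [246.8 257.2] [347.4  24.   66. ]
top lock_pin 0.53 [393.7 257.1] [ 354.1 -232.9   66. ]
top lock_pin 0.51 [412.7 228.1] [ 405.5 -264.9   66. ]
top pin_tip 0.7 [250.3 260.7] [341.4  23.3  32. ]
scene index_table 0.94 [407.8 319.4] [ 414.8 -267.3    0. ]
scene nose 0.78 [355.7 320.7] [ 340.1 -242.8   29. ]
scene target_hole 0.89 [425.5 317.4] [ 397.2 -307.7   46. ]
scene flange 0.85 [410.4 286.6] [ 416.6 -263.7   56. ]
scene lock_pin 0.86 [235.  223.7] [318.2 -12.8  66. ]
scene lock_pin 0.75 [412.4 283.4] [ 414.2 -268.1   66. ]
scene pin_tip 0.97 [232. 239.] [317.   -1.6  32. ]
{'time_s': 0.7, 'q': array([-1.19467619,  0.59925964, -0.00247481,  1.59940835,  0.00180596,
        0.94288884, -0.07982827]), 'joint_vel': array([ 0.00221289, -0.00017439,  0.00078613,  0.00045025,  0.00035633,
       -0.00057742, -0.00084643]), 'effort': array([-2.37259897e-03, -7.64616108e+01,  1.49557125e+00, -2.52673674e+01,
       -5.22775704e-02,  1.05357816e-02,  5.81871609e-05]), 'tcp_pos': array([317.21492978, 651.922931  , 195.04427976]), 'ee_rot': array([7.05247456e-01, 3.06133753e+00, 4.38990368e-05]), 'force': array([-0.02308787,  0.1327573 ,  0.0418587 ]), 'ft_torque': array([ 0.00598459, -0.00630058,  0.02316442]), 'grip_force': 0.0, 'gripper_width': 92.76529730260614}
```

Run:
```python
import cv2,numpy as np
a=cv2.imread("pics/top1.png");b=cv2.imread("pics/scene1.png")
c=cv2.resize(a[180:300,350:470],(400,400),interpolation=cv2.INTER_CUBIC);d=cv2.resize(b[230:380,335:485],(400,400),interpolation=cv2.INTER_CUBIC)
cv2.imwrite("pics/c1.png",np.hstack([c,d]))
```

```text
(no output)
```

View pics/scene1.png

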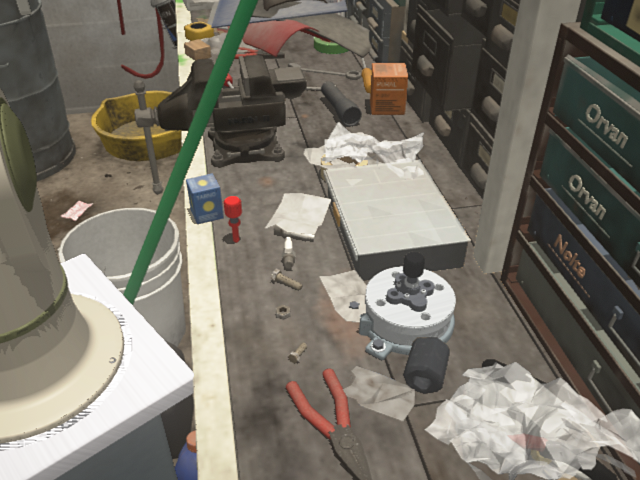

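View pics/c1.png

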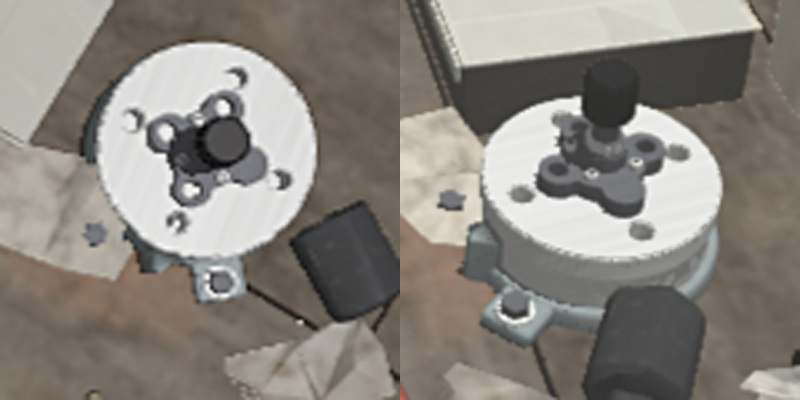

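Undrilled lug faces the lower right of the top crop (hole at about px 433,234), nose at about px (394,258). The joint is therefore roughly 1.6, so I turn it down, clockwise. Next I check the transit path.

View pics/top1.png

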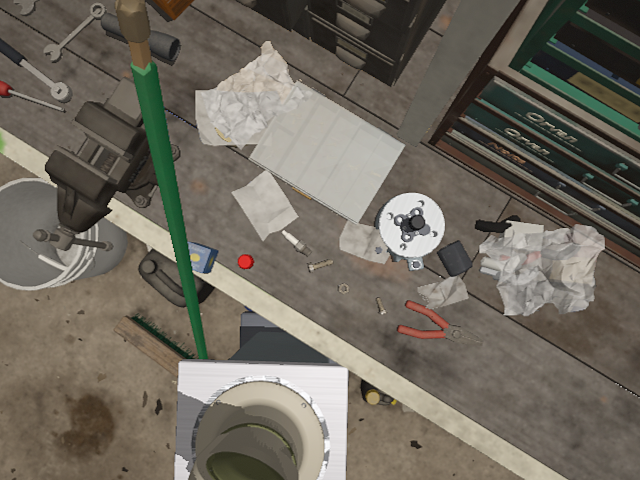

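Run:
```python
from h import *
for c in("top","scene"):
    k=env.calibration(c); print(c,np.array(k["extrinsics"])[:3,3],k["vertical_fov"])
    s=env.silhouettes("lock_pin",c)
    for r in s: print(c,r["score"],(np.array(r["box"])*[640,480,640,480]).round(1))
```

```text
top [ 341.57153045 -128.25731697  933.97186087] 51.61096472503257
top 0.48 [237.3 252.9 254.8 270.5]
scene [ -63.31689146 -635.4276045   599.17291568] 42.23378846077712
scene 0.7 [221.9 195.1 240.6 238.7]
scene 0.66 [403.1 249.3 425.2 292.8]
```

The top view shows a green broom handle running from about (200,355) to (145,70), between the arm's start and the table. I'll triangulate it.

Run:
```python
from h import *
def line(cam,a,b):
    im=cv2.cvtColor(cv2.imread(f"pics/{cam}1.png"),cv2.COLOR_BGR2HSV)
    return im
def plane(cam,a,b):
    o,d1=ray(cam,a);_,d2=ray(cam,b); n=np.cross(d1,d2); return n/np.linalg.norm(n),o
n1,o1=plane("top",(202,350),(146,75)); n2,o2=plane("scene",(135,295),(247,5))
for uv in((202,350),(180,245),(163,160),(146,75),(131,5)):
    o,d=ray("top",uv); t=n2@(o2-o)/(n2@d); p=o+d*t; print(uv,p.round(0), np.array(proj("scene",p)).round(0))
```

```text
(202, 350) [ 106.  208. -359.] [ 96. 395.]
(180, 245) [363. 106. 186.] [206. 111.]
(163, 160) [453.  68. 380.] [263. -36.]
(146, 75) [507.  45. 496.] [ 304. -142.]
(131, 5) [538.  34. 561.] [ 329. -208.]
```

Run:
```python
from h import *
P={}
for cam in("top","scene"):
    im=cv2.imread(f"pics/{cam}1.png"); h=cv2.cvtColor(im,cv2.COLOR_BGR2HSV)
    m=cv2.inRange(h,(55,120,40),(85,255,255)); 
    n,l,st,_=cv2.connectedComponentsWithStats(m[:, :330] if cam=="top" else m[:, :330]); k=1+st[1:,4].argmax(); m=(l==k)
    c=[];print(cam,st[k])
    for r in range(480):
        x=np.where(m[r])[0]
        if len(x)>3: c.append((r,x[0],x[-1]))
    c=np.array(c); f1=np.polyfit(c[:,0],c[:,1],1);f2=np.polyfit(c[:,0],c[:,2]+1,1)
    r0,r1=c[0,0],c[-1,0]; P[cam]=[(r,(np.polyval(f1,r)+np.polyval(f2,r))/2,np.polyval(f2,r)-np.polyval(f1,r)) for r in np.linspace(r0,r1,5)]
    print(np.round(P[cam],1).tolist(), c[::40].tolist())
def plane(cam):
    a,b=P[cam][0],P[cam][-1]
    o,d1=ray(cam,a[1::-1]);_,d2=ray(cam,b[1::-1]); n=np.cross(d1,d2); return n/np.linalg.norm(n),o
n2,o2=plane("scene")
for r,u,w in P["top"]:
    o,d=ray("top",(u,r)); t=n2@(o2-o)/(n2@d); p=o+d*t; print((u,r),p.round(0),"diam",w*t/497*.97)
n2,o2=plane("top")
for r,u,w in P["scene"]:
    o,d=ray("scene",(u,r)); t=n2@(o2-o)/(n2@d); p=o+d*t; print("s",(u,r),p.round(0),"diam",w*t/621*.93)
```

```text
top [ 131   62   77  297 4831]
[[63.0, 143.2, 25.4], [136.8, 158.2, 21.1], [210.5, 173.3, 16.9], [284.2, 188.4, 12.6], [358.0, 203.5, 8.4]] [[63, 149, 154], [103, 140, 162], [143, 149, 169], [183, 158, 176], [223, 168, 183], [263, 177, 190], [303, 186, 198], [343, 196, 204]]
scene [ 155    0  102  221 3075]
[[0.0, 249.3, 16.4], [54.5, 227.1, 15.4], [109.0, 205.0, 14.4], [163.5, 182.9, 13.3], [218.0, 160.8, 12.3]] [[0, 241, 256], [40, 225, 240], [80, 209, 224], [120, 193, 207], [160, 178, 190], [200, 162, 174]]
(np.float64(143.15564428064428), np.float64(63.0)) [516.  47. 501.] diam 22.04383225230608
(np.float64(158.23491673491674), np.float64(136.75)) [472.  63. 412.] diam 21.91118991524783
(np.float64(173.3141891891892), np.float64(210.5)) [405.  86. 282.] diam 21.714594217406884
(np.float64(188.39346164346165), np.float64(284.25)) [297. 125.  68.] diam 21.393100356591127
(np.float64(203.47273409773408), np.float64(358.0)) [  89.  199. -345.] diam 20.772277345961072
s (np.float64(249.25415110004167), np.float64(0.0)) [433.  76. 336.] diam 20.67269956145649
s (np.float64(227.14191573266925), np.float64(54.5)) [398.  89. 266.] diam 20.13450554663786
s (np.float64(205.02968036529683), np.float64(109.0)) [359. 103. 190.] diam 19.552154554866025
s (np.float64(182.9174449979244), np.float64(163.5)) [318. 118. 108.] diam 18.919979719381214
s (np.float64(160.80520963055199), np.float64(218.0)) [272. 134.  18.] diam 18.23130116554872
```

The pole is real: about 21 mm thick, rising from the floor to about (540,38,560) and beyond, in front of the robot. I'll lift high, move in closer and cross above its end.

```bash
U='{"dz":1}'; python3 -m inch '[{"dz":1},{"dz":1},{"dz":1},{"dz":1},{"dz":1},{"dz":1},{"dz":1},{"dz":1}]'
python3 -m inch '[{"dz":1},{"dz":1},{"dz":1},{"dz":1},{"dz":1},{"dz":1},{"dz":1},{"dz":1,"dy":-0.5}]'
python3 -m inch '[{"dz":1,"dy":-1},{"dz":1,"dy":-1},{"dz":1,"dy":-1},{"dz":1,"dy":-1},{"dx":0.2,"dy":-1},{"dx":0.4,"dy":-1},{"dx":0.4,"dy":-1},{"dx":0.4,"dy":-1}]'
python3 - <<'E'
from h import *
s=env.sense();print(s["tcp_pos"],s["q"].round(2),s["ee_rot"])
save(env.read_camera("wrist"),"w1.png");b=env.read_camera("scene");save(b,"s2.png");t=env.read_camera("top")
save(np.hstack([cv2.resize(b,(400,300)),cv2.resize(t,(400,300))]),"st2.png")
E
```

```text
[317.18037272 651.93507338 195.05302449] [-1.19  0.6  -0.    1.6   0.    0.94 -0.08] [7.05140609e-01 3.06135681e+00 6.27988444e-05]validation failed for argument at $[0]...
validation failed for argument at $[0]...
validation failed for argument at $[0]...
```

View pics/w1.png

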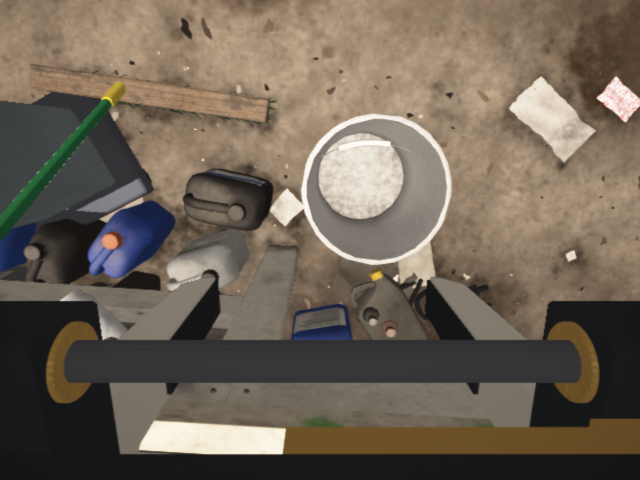

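View pics/st2.png

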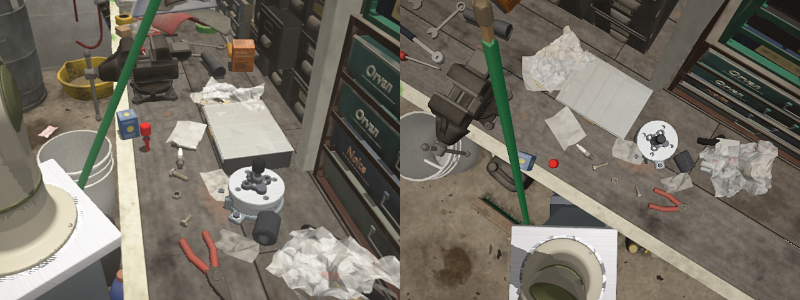

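The wrist view shows a broom standing on the floor (yellow cap at 115,92), and the tool is clear of it. All three move calls were refused, so rows probably need every field.

```bash
python3 -m inch '[{"dx":0,"dy":0,"dz":1,"ax":0,"ay":0,"az":0,"gripper":-1},{"dx":0,"dy":0,"dz":1,"ax":0,"ay":0,"az":0,"gripper":-1},{"dx":0,"dy":0,"dz":1,"ax":0,"ay":0,"az":0,"gripper":-1},{"dx":0,"dy":0,"dz":1,"ax":0,"ay":0,"az":0,"gripper":-1},{"dx":0,"dy":0,"dz":1,"ax":0,"ay":0,"az":0,"gripper":-1},{"dx":0,"dy":0,"dz":1,"ax":0,"ay":0,"az":0,"gripper":-1},{"dx":0,"dy":0,"dz":1,"ax":0,"ay":0,"az":0,"gripper":-1},{"dx":0,"dy":0,"dz":1,"ax":0,"ay":0,"az":0,"gripper":-1}]'
python3 -m inch '[{"dx":0,"dy":0,"dz":1,"ax":0,"ay":0,"az":0,"gripper":-1},{"dx":0,"dy":0,"dz":1,"ax":0,"ay":0,"az":0,"gripper":-1},{"dx":0,"dy":0,"dz":1,"ax":0,"ay":0,"az":0,"gripper":-1},{"dx":0,"dy":0,"dz":1,"ax":0,"ay":0,"az":0,"gripper":-1},{"dx":0,"dy":0,"dz":1,"ax":0,"ay":0,"az":0,"gripper":-1},{"dx":0,"dy":0,"dz":1,"ax":0,"ay":0,"az":0,"gripper":-1},{"dx":0,"dy":-0.5,"dz":1,"ax":0,"ay":0,"az":0,"gripper":-1},{"dx":0,"dy":-1,"dz":1,"ax":0,"ay":0,"az":0,"gripper":-1}]'
python3 -m inch '[{"dx":0,"dy":-1,"dz":1,"ax":0,"ay":0,"az":0,"gripper":-1},{"dx":0,"dy":-1,"dz":1,"ax":0,"ay":0,"az":0,"gripper":-1},{"dx":0,"dy":-1,"dz":1,"ax":0,"ay":0,"az":0,"gripper":-1},{"dx":0,"dy":-1,"dz":1,"ax":0,"ay":0,"az":0,"gripper":-1},{"dx":0.3,"dy":-1,"dz":0,"ax":0,"ay":0,"az":0,"gripper":-1},{"dx":0.3,"dy":-1,"dz":0,"ax":0,"ay":0,"az":0,"gripper":-1},{"dx":0.4,"dy":-1,"dz":0,"ax":0,"ay":0,"az":0,"gripper":-1},{"dx":0.4,"dy":-1,"dz":0,"ax":0,"ay":0,"az":0,"gripper":-1}]'
python3 - <<'E'
from h import *
s=env.sense();print(s["tcp_pos"],s["q"].round(2),s["ee_rot"])
w=env.read_camera("wrist");b=env.read_camera("scene")
save(np.hstack([cv2.resize(w,(400,300)),cv2.resize(b,(400,300))]),"st3.png")
E
```

```text
time_s: 1.75
tcp_pos: [317.1, 651.8, 396.1]
ee_rot: [0.705, 3.061, 0.0]
force: [0.1, -0.1, 0.9]
gripper_width: 93.2
grip_force: 0.0
time_s: 2.55
tcp_pos: [316.5, 615.2, 594.4]
ee_rot: [-0.702, -3.061, 0.003]
force: [-0.2, 0.5, 0.3]
gripper_width: 93.0
grip_force: 0.0
time_s: 3.35
tcp_pos: [350.7, 412.5, 680.2]
ee_rot: [0.703, 3.056, 0.026]
force: [0.0, 0.4, 0.0]
gripper_width: 93.0
grip_force: 0.0
[350.67104445 412.51070138 680.2456186 ] [-1.25  0.16  0.37  1.14 -0.06  1.83  0.22] [0.70310369 3.05590965 0.02604463]
```

View pics/st3.png

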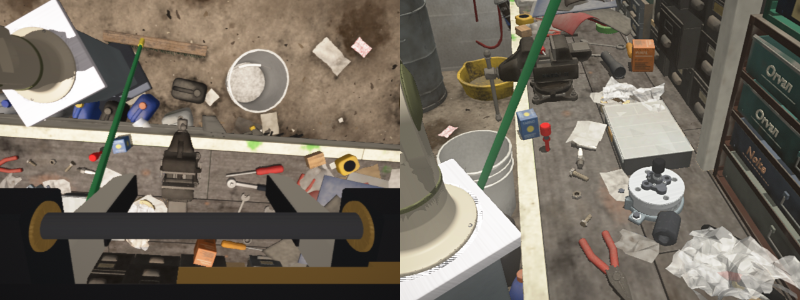

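The tool is well above the pole. I cross now at a radius of about 490 mm and a height of about 640 mm.

```bash
python3 -m inch '[{"dx":0.4,"dy":-1,"dz":-0.3,"ax":0,"ay":0,"az":0,"gripper":-1},{"dx":0.4,"dy":-1,"dz":-0.3,"ax":0,"ay":0,"az":0,"gripper":-1},{"dx":0.4,"dy":-1,"dz":-0.3,"ax":0,"ay":0,"az":0,"gripper":-1},{"dx":0.4,"dy":-1,"dz":-0.3,"ax":0,"ay":0,"az":0,"gripper":-1},{"dx":0.4,"dy":-1,"dz":-0.3,"ax":0,"ay":0,"az":0,"gripper":-1},{"dx":0.4,"dy":-1,"dz":0,"ax":0,"ay":0,"az":0,"gripper":-1}]'
python3 -c "
from h import *
s=env.sense();print(s['tcp_pos'],s['q'].round(2),s['ee_rot'])"
```

```text
time_s: 4.05
tcp_pos: [410.5, 263.1, 641.7]
ee_rot: [0.703, 3.057, 0.024]
force: [-0.1, 0.1, -0.2]
gripper_width: 93.1
grip_force: 0.0
[410.47857391 263.11403312 641.72681554] [-1.1   0.05  0.46  1.35 -0.03  1.72  0.47] [0.70283627 3.05682023 0.02410557]
```

```bash
python3 -m inch '[{"dx":0.4,"dy":-1,"dz":0,"ax":0,"ay":0,"az":0,"gripper":-1},{"dx":0.4,"dy":-1,"dz":0,"ax":0,"ay":0,"az":0,"gripper":-1},{"dx":0.4,"dy":-1,"dz":0,"ax":0,"ay":0,"az":0,"gripper":-1},{"dx":0.3,"dy":-1,"dz":0,"ax":0,"ay":0,"az":0,"gripper":-1},{"dx":0.3,"dy":-1,"dz":0,"ax":0,"ay":0,"az":0,"gripper":-1},{"dx":0.3,"dy":-1,"dz":0,"ax":0,"ay":0,"az":0,"gripper":-1},{"dx":0.2,"dy":-1,"dz":0,"ax":0,"ay":0,"az":0,"gripper":-1},{"dx":0.2,"dy":-1,"dz":0,"ax":0,"ay":0,"az":0,"gripper":-1}]'
python3 -m inch '[{"dx":0,"dy":-1,"dz":0,"ax":0,"ay":0,"az":0,"gripper":-1},{"dx":0,"dy":-1,"dz":0,"ax":0,"ay":0,"az":0,"gripper":-1},{"dx":0,"dy":-1,"dz":0,"ax":0,"ay":0,"az":0,"gripper":-1},{"dx":0,"dy":-1,"dz":0,"ax":0,"ay":0,"az":0,"gripper":-1},{"dx":0,"dy":-1,"dz":0,"ax":0,"ay":0,"az":0,"gripper":-1},{"dx":0,"dy":-1,"dz":0,"ax":0,"ay":0,"az":0,"gripper":-1},{"dx":0,"dy":-1,"dz":0,"ax":0,"ay":0,"az":0,"gripper":-1},{"dx":-0.2,"dy":-1,"dz":0,"ax":0,"ay":0,"az":0,"gripper":-1}]'
python3 -c "
from h import *
s=env.sense();print(s['tcp_pos'],s['q'].round(2),s['ee_rot'])"
```

```text
time_s: 4.85
tcp_pos: [473.3, 63.3, 642.5]
ee_rot: [0.703, 3.056, 0.026]
force: [-0.7, 0.0, -0.4]
gripper_width: 93.0
grip_force: 0.0
time_s: 5.65
tcp_pos: [468.6, -136.4, 642.4]
ee_rot: [0.702, 3.056, 0.025]
force: [0.0, 0.7, 0.3]
gripper_width: 93.1
grip_force: 0.0
[ 468.62614766 -136.440301    642.37102314] [-0.59  0.07  0.86  1.36 -0.07  1.74  1.38] [0.70219389 3.0562177  0.02489406]
```

Crossed. Now to above the table.

```bash
python3 -m inch '[{"dx":-0.4,"dy":-1,"dz":0,"ax":0,"ay":0,"az":0,"gripper":-1},{"dx":-0.4,"dy":-1,"dz":0,"ax":0,"ay":0,"az":0,"gripper":-1},{"dx":-0.4,"dy":-1,"dz":-0.5,"ax":0,"ay":0,"az":0,"gripper":-1},{"dx":-0.4,"dy":-1,"dz":-1,"ax":0,"ay":0,"az":0,"gripper":-1},{"dx":-0.3,"dy":-1,"dz":-1,"ax":0,"ay":0,"az":0,"gripper":-1},{"dx":-0.2,"dy":0,"dz":-1,"ax":0,"ay":0,"az":0,"gripper":-1},{"dx":0,"dy":0,"dz":-1,"ax":0,"ay":0,"az":0,"gripper":-1},{"dx":0,"dy":0,"dz":-1,"ax":0,"ay":0,"az":0,"gripper":-1}]'
python3 -c "
from h import *
s=env.sense();print(s['tcp_pos'],s['q'].round(2),s['ee_rot'])"
```

```text
time_s: 6.45
tcp_pos: [415.7, -261.1, 504.2]
ee_rot: [0.704, 3.055, 0.026]
force: [0.9, -0.6, -1.0]
gripper_width: 92.7
grip_force: 0.0
[ 415.72291126 -261.06476837  504.16863494] [-0.41  0.08  0.97  1.67 -0.08  1.43  1.69] [0.7035931  3.05517485 0.02597072]
```

```bash
python3 -m inch '[{"dx":0,"dy":0,"dz":-1,"ax":0,"ay":0,"az":0,"gripper":-1},{"dx":0,"dy":0,"dz":-1,"ax":0,"ay":0,"az":0,"gripper":-1},{"dx":0,"dy":0,"dz":-1,"ax":0,"ay":0,"az":0,"gripper":-1},{"dx":0,"dy":0,"dz":-1,"ax":0,"ay":0,"az":0,"gripper":-1},{"dx":0,"dy":0,"dz":-1,"ax":0,"ay":0,"az":0,"gripper":-1},{"dx":0,"dy":0,"dz":-1,"ax":0,"ay":0,"az":0,"gripper":-1},{"dx":0,"dy":0,"dz":0,"ax":0,"ay":0,"az":0,"gripper":-1}]'
python3 - <<'E'
from h import *
s=env.sense();print(s['tcp_pos'],s['q'].round(2),s['ee_rot'])
R=cv2.Rodrigues(np.array(s["ee_rot"]))[0]; 
print("z",R[:,2].round(4),"y ang",np.arctan2(R[1,1],R[0,1]),"fix tilt", np.cross(R[:,2],[0,0,-1]).round(4))
c=env.calibration("wrist");print(c)
im=env.read_camera("wrist");save(im,"w4.png")
for n,z in(("index_table",0),("nose",29),("target_hole",46),("flange",56),("lock_pin",66)):
    for r in env.mark_of(n,"wrist")[:2]:
        uv=np.array(r["position"])*[640,480]; print(n,round(r["score"],2),uv.round(1),at("wrist",uv,z).round(1))
E
```

```text
time_s: 7.15
tcp_pos: [414.9, -259.9, 352.8]
ee_rot: [0.704, 3.06, 0.026]
force: [0.0, 0.4, 0.6]
gripper_width: 93.1
grip_force: 0.0
[ 414.85278775 -259.85365068  352.75544799] [-0.32  0.2   0.95  1.94 -0.2   1.09  1.84] [0.70420692 3.06031439 0.02581338]
z [ 0.0049  0.0158 -0.9999] y ang 1.1184313226909794 fix tilt [-0.0158  0.0049  0.    ]
{'vertical_fov': 62.67651456776336, 'cx': 322.1300258130423, 'cy': 240.36979842984442, 'T_tool_cam': array([[ 4.34501975e-05, -9.68714685e-01, -2.48177068e-01,
         6.85024860e+01],
       [ 9.99999486e-01, -2.09230220e-04,  9.91769963e-04,
        -6.44482187e-01],
       [-1.01266827e-03, -2.48176984e-01,  9.68714178e-01,
        -1.90696003e+02],
       [ 0.00000000e+00,  0.00000000e+00,  0.00000000e+00,
         1.00000000e+00]])}
index_table 0.79 [314.3 192.6] [ 416.9 -267.5    0. ]
nose 0.76 [309.8 140.9] [ 352.7 -242.2   29. ]
target_hole 0.86 [278.1 195.7] [ 395.9 -308.4   46. ]
flange 0.93 [312.6 197.2] [ 415.7 -269.1   56. ]
lock_pin 0.86 [312.5 198.8] [ 416.1 -269.2   66. ]
lock_pin 0.71 [508.8  29.9] [342.4  11.2  66. ]
```

View pics/w4.png

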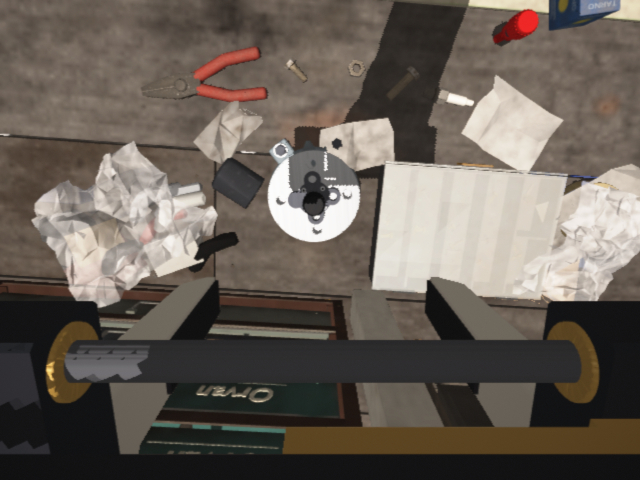

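Wrist view: the table is at (313,200) with the pin knob at its centre. Marks agree on an axis near (416,-268) and a joint value of about 1.5. I descend and look once more.

```bash
python3 -m inch '[{"dx":0,"dy":-0.3,"dz":-1,"ax":-0.016,"ay":0.005,"az":0,"gripper":-1},{"dx":0,"dy":0,"dz":-1,"ax":0,"ay":0,"az":0,"gripper":-1},{"dx":0,"dy":0,"dz":-1,"ax":0,"ay":0,"az":0,"gripper":-1},{"dx":0,"dy":0,"dz":-1,"ax":0,"ay":0,"az":0,"gripper":-1},{"dx":0,"dy":0,"dz":-1,"ax":0,"ay":0,"az":0,"gripper":-1},{"dx":0,"dy":0,"dz":-1,"ax":0,"ay":0,"az":0,"gripper":-1},{"dx":0,"dy":0,"dz":-0.8,"ax":0,"ay":0,"az":0,"gripper":-1},{"dx":0,"dy":0,"dz":0,"ax":0,"ay":0,"az":0,"gripper":-1}]'
cat > look.py <<'E'
from h import *
import sys
s=env.sense();print(s['tcp_pos'],s['q'].round(2),s['ee_rot'])
R=cv2.Rodrigues(np.array(s["ee_rot"]))[0]; print("fix tilt", np.cross(R[:,2],[0,0,-1]).round(4))
im=env.read_camera("wrist");save(im,sys.argv[1])
for n,z in(("index_table",0),("nose",29),("target_hole",46),("flange",56),("lock_pin",66)):
    for r in env.mark_of(n,"wrist")[:2]:
        uv=np.array(r["position"])*[640,480]; print(n,round(r["score"],2),uv.round(1),at("wrist",uv,z).round(1))
E
python3 look.py w5.png
```

```text
time_s: 8.25
tcp_pos: [415.2, -268.3, 183.8]
ee_rot: [0.704, 3.06, -0.0]
force: [0.3, 0.0, 0.5]
gripper_width: 93.2
grip_force: 0.0
[ 415.19112506 -268.29053278  183.84038804] [-0.1   0.43  0.78  2.16 -0.46  0.72  2.11] [ 7.04414022e-01  3.05953193e+00 -2.92679292e-04]
fix tilt [0.0006 0.0019 0.    ]
index_table 0.88 [322.7 207.8] [ 412.9 -267.4    0. ]
nose 0.63 [316.  133.5] [ 348.8 -242.6   29. ]
target_hole 0.79 [273.3 218.6] [ 396.2 -306.2   46. ]
flange 0.64 [320.7 223.4] [ 415.8 -270.5   56. ]
lock_pin 0.92 [322.6 225. ] [ 415.6 -268.6   66. ]
```

View pics/w5.png

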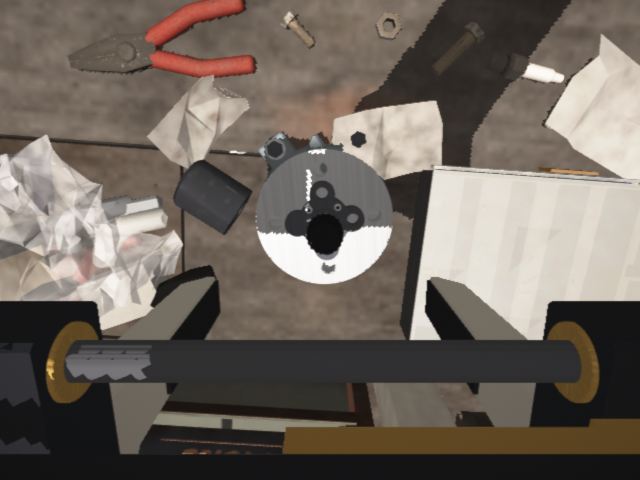

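Pin axis at (415.5,-268.5), target hole at (396,-306), bearing 4.25. The tool is centred, so I descend and grasp.

```bash
python3 -m inch '[{"dx":0,"dy":0,"dz":-1,"ax":0,"ay":0.002,"az":0,"gripper":-1},{"dx":0,"dy":0,"dz":-1,"ax":0,"ay":0,"az":0,"gripper":-1},{"dx":0,"dy":0,"dz":-1,"ax":0,"ay":0,"az":0,"gripper":-1},{"dx":0,"dy":0,"dz":-0.8,"ax":0,"ay":0,"az":0,"gripper":-1},{"dx":0,"dy":0,"dz":-0.3,"ax":0,"ay":0,"az":0,"gripper":0.2},{"dx":0,"dy":0,"dz":0,"ax":0,"ay":0,"az":0,"gripper":0.3}]'
python3 -m inch '[{"dx":0,"dy":0,"dz":0,"ax":0,"ay":0,"az":0,"gripper":1},{"dx":0,"dy":0,"dz":0,"ax":0,"ay":0,"az":0,"gripper":1},{"dx":0,"dy":0,"dz":0,"ax":0,"ay":0,"az":0,"gripper":1},{"dx":0,"dy":0,"dz":0,"ax":0,"ay":0,"az":0,"gripper":1},{"dx":0,"dy":0,"dz":0,"ax":0,"ay":0,"az":0,"gripper":1},{"dx":0,"dy":0,"dz":0,"ax":0,"ay":0,"az":0,"gripper":1},{"dx":0,"dy":0,"dz":0,"ax":0,"ay":0,"az":0,"gripper":1},{"dx":0,"dy":0,"dz":0,"ax":0,"ay":0,"az":0,"gripper":1}]'
```

```text
time_s: 9.15
tcp_pos: [415.6, -268.9, 82.4]
ee_rot: [0.705, 3.059, -0.001]
force: [-0.4, -0.1, 0.7]
gripper_width: 81.5
grip_force: 0.0
time_s: 9.95
tcp_pos: [415.7, -268.7, 82.5]
ee_rot: [0.704, 3.059, -0.001]
force: [1.1, 1.3, 0.8]
gripper_width: 23.5
grip_force: 30.0
```

Gripped. I lift clear and move over the target hole, displacement (-19,-37.5) mm.

```bash
python3 -m inch '[{"dx":0,"dy":0,"dz":0.4,"ax":0,"ay":0,"az":0,"gripper":1},{"dx":0,"dy":0,"dz":0.7,"ax":0,"ay":0,"az":0,"gripper":1},{"dx":0,"dy":0,"dz":0.7,"ax":0,"ay":0,"az":0,"gripper":1},{"dx":0,"dy":0,"dz":0,"ax":0,"ay":0,"az":0,"gripper":1},{"dx":-0.38,"dy":-0.75,"dz":0,"ax":0,"ay":0,"az":0,"gripper":1},{"dx":-0.38,"dy":-0.75,"dz":0,"ax":0,"ay":0,"az":0,"gripper":1},{"dx":0,"dy":0,"dz":-0.5,"ax":0,"ay":0,"az":0,"gripper":1},{"dx":0,"dy":0,"dz":-0.4,"ax":0,"ay":0,"az":0,"gripper":1}]'
python3 -m inch '[{"dx":0,"dy":0,"dz":0,"ax":0,"ay":0,"az":0,"gripper":1},{"dx":0,"dy":0,"dz":0,"ax":0,"ay":0,"az":0,"gripper":1}]'
python3 look.py w6.png
python3 - <<'E'
from h import *
s=cv2.imread("pics/w6.png")[110:310,200:440]; cv2.imwrite("pics/w6c.png",cv2.resize(s,(720,600),interpolation=cv2.INTER_CUBIC))
E
```

```text
time_s: 10.75
tcp_pos: [396.4, -306.0, 104.1]
ee_rot: [0.706, 3.059, -0.001]
force: [-0.2, 0.2, -0.4]
gripper_width: 23.4
grip_force: 30.0
time_s: 10.95
tcp_pos: [396.5, -305.5, 104.4]
ee_rot: [0.704, 3.061, -0.001]
force: [-0.4, -1.0, -0.5]
gripper_width: 23.3
grip_force: 30.0
[ 396.5344287  -305.49723848  104.40095712] [ 0.12  0.55  0.62  2.22 -0.61  0.55  2.33] [ 7.03873999e-01  3.06065308e+00 -5.70760732e-04]
fix tilt [0.0006 0.0009 0.    ]
index_table 0.63 [379.6 228.1] [ 414.  -265.6    0. ]
nose 0.7 [379.8 135.9] [ 349.7 -241.6   29. ]
target_hole 0.64 [323.3 248.8] [ 398.4 -306.4   46. ]
flange 0.94 [391. 252.] [ 416.5 -267.7   56. ]
lock_pin 0.67 [323.4 263.5] [ 401.7 -308.1   66. ]
```

View pics/w6c.png

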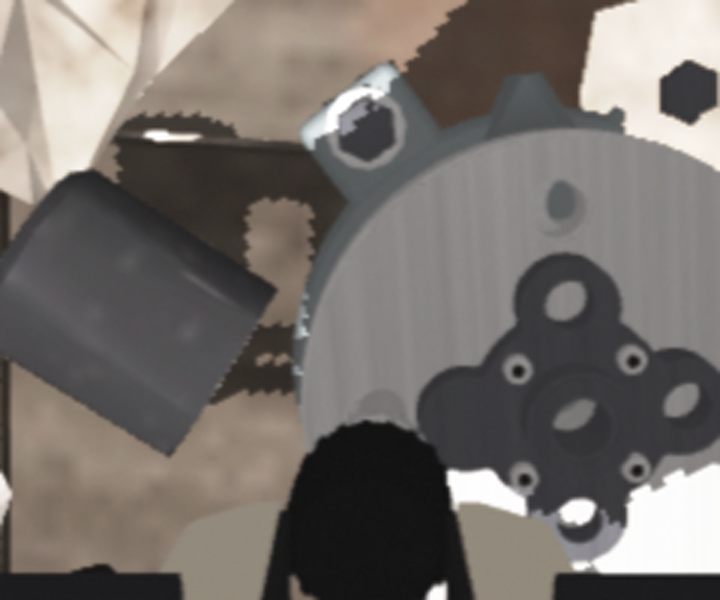

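Crop: plain lug points left to the pin, and the target hole shows at its edge behind the knob. I refine with the visible hole (px 387.7,179), which lies 90° away, and the bore.

Run:
```python
from h import *
b=at("wrist",(392.3,250),66)[:2];h=at("wrist",(200+563/3,110+207/3),46)[:2];t=at("wrist",(326,250),46)[:2]
e=h-b;a=np.arctan2(e[1],e[0]);print("bore",b,"hole",h,np.hypot(*e),a,"target guess",t,"target brg",a+np.pi/2-2*np.pi if a>0 else a+np.pi/2)
for ax in(b,np.array([415.7,-268.7])): print(ax+42*np.array([np.cos(a+np.pi/2),np.sin(a+np.pi/2)]))
```

```text
bore [ 412.17498713 -266.82430381] hole [ 374.98014629 -250.17167046] 40.752501555356304 2.720641786836275 target guess [ 399.84235361 -305.26444238] target brg -1.9917471935484148
[ 395.01259036 -305.15773749]
[ 398.53760323 -307.03343367]
```

```bash
python3 -m inch '[{"dx":0.04,"dy":-0.04,"dz":-0.2,"ax":0,"ay":0,"az":0,"gripper":1},{"dx":0,"dy":0,"dz":-0.14,"ax":0,"ay":0,"az":0,"gripper":1},{"dx":0,"dy":0,"dz":0,"ax":0,"ay":0,"az":0,"gripper":1}]'
python3 -m inch '[{"dx":0,"dy":0,"dz":-0.04,"ax":0,"ay":0,"az":0,"gripper":1},{"dx":0,"dy":0,"dz":0,"ax":0,"ay":0,"az":0,"gripper":1}]'
python3 -m inch '[{"dx":0,"dy":0,"dz":-0.04,"ax":0,"ay":0,"az":0,"gripper":1},{"dx":0,"dy":0,"dz":0,"ax":0,"ay":0,"az":0,"gripper":1}]'
```

```text
time_s: 11.55
tcp_pos: [397.5, -307.2, 96.0]
ee_rot: [0.705, 3.06, -0.001]
force: [0.8, 0.3, -0.5]
gripper_width: 23.4
grip_force: 30.0
time_s: 11.75
tcp_pos: [397.5, -307.4, 95.4]
ee_rot: [0.705, 3.059, -0.002]
force: [-0.4, 0.2, -0.3]
gripper_width: 23.1
grip_force: 30.0
time_s: 11.95
tcp_pos: [397.6, -307.4, 94.5]
ee_rot: [0.705, 3.059, -0.002]
force: [-0.8, 0.2, -0.7]
gripper_width: 23.0
grip_force: 30.0
```

```bash
python3 -m inch '[{"dx":0,"dy":0,"dz":-0.06,"ax":0,"ay":0,"az":0,"gripper":1},{"dx":0,"dy":0,"dz":0,"ax":0,"ay":0,"az":0,"gripper":1}]'
python3 -m inch '[{"dx":0,"dy":0,"dz":-0.06,"ax":0,"ay":0,"az":0,"gripper":1},{"dx":0,"dy":0,"dz":0,"ax":0,"ay":0,"az":0,"gripper":1}]'
python3 -m inch '[{"dx":0,"dy":0,"dz":-0.06,"ax":0,"ay":0,"az":0,"gripper":1},{"dx":0,"dy":0,"dz":0,"ax":0,"ay":0,"az":0,"gripper":1}]'
```

```text
time_s: 12.15
tcp_pos: [397.6, -307.3, 92.9]
ee_rot: [0.704, 3.059, -0.002]
force: [-0.2, -0.5, -1.0]
gripper_width: 23.6
grip_force: 30.0
time_s: 12.35
tcp_pos: [397.6, -307.3, 91.4]
ee_rot: [0.704, 3.059, -0.002]
force: [0.8, 0.1, -1.0]
gripper_width: 22.8
grip_force: 30.0
time_s: 12.55
tcp_pos: [397.6, -307.3, 89.9]
ee_rot: [0.704, 3.059, -0.002]
force: [0.1, 0.2, -1.3]
gripper_width: 23.3
grip_force: 30.0
```

No contact, so the tip is in the index hole, at about 39 mm. I work out the arc.

```bash
cat > arc.py <<'E'
import numpy as np,sys
A=np.array([float(sys.argv[1]),float(sys.argv[2])]);b=np.array(eval(sys.argv[3]))
p=A+42*np.c_[np.cos(b),np.sin(b)]; d=np.diff(p,axis=0)/25
for i in range(len(b)): print(round(b[i],3),p[i].round(1),d[i-1].round(3) if i else "")
E
python3 arc.py 415.7 -268.7 "np.r_[4.274:3.174:12j]"; python3 arc.py 415.7 -268.7 "np.arange(3.22,2.28,-0.04)"
```

```text
4.274 [ 397.9 -306.7] 
4.174 [ 394.2 -304.8] [-0.148  0.079]
4.074 [ 390.7 -302.4] [-0.14   0.093]
3.974 [ 387.4 -299.8] [-0.13   0.107]
3.874 [ 384.5 -296.8] [-0.118  0.119]
3.774 [ 381.8 -293.5] [-0.106  0.13 ]
3.674 [ 379.5 -290. ] [-0.092  0.14 ]
3.574 [ 377.6 -286.3] [-0.078  0.149]
3.474 [ 376.  -282.4] [-0.063  0.156]
3.374 [ 374.8 -278.4] [-0.047  0.161]
3.274 [ 374.1 -274.2] [-0.03   0.165]
3.174 [ 373.7 -270.1] [-0.014  0.167]
3.22 [ 373.8 -272. ] 
3.18 [ 373.7 -270.3] [-0.004  0.067]
3.14 [ 373.7 -268.6] [-0.001  0.067]
3.1 [ 373.7 -267. ] [0.001 0.067]
3.06 [ 373.8 -265.3] [0.004 0.067]
3.02 [ 374.  -263.6] [0.007 0.067]
2.98 [ 374.2 -261.9] [0.009 0.067]
2.94 [ 374.6 -260.3] [0.012 0.066]
2.9 [ 374.9 -258.7] [0.015 0.066]
2.86 [ 375.4 -257. ] [0.017 0.065]
2.82 [ 375.9 -255.4] [0.02  0.064]
2.78 [ 376.4 -253.8] [0.023 0.063]
2.74 [ 377.  -252.3] [0.025 0.062]
2.7 [ 377.7 -250.8] [0.027 0.061]
2.66 [ 378.5 -249.2] [0.03 0.06]
2.62 [ 379.3 -247.8] [0.032 0.059]
2.58 [ 380.2 -246.3] [0.035 0.058]
2.54 [ 381.1 -244.9] [0.037 0.056]
2.5 [ 382.1 -243.6] [0.039 0.055]
2.46 [ 383.1 -242.2] [0.041 0.053]
2.42 [ 384.2 -241. ] [0.043 0.051]
2.38 [ 385.3 -239.7] [0.045 0.05 ]
2.34 [ 386.5 -238.5] [0.047 0.048]
2.3 [ 387.7 -237.4] [0.049 0.046]
```

```bash
python3 -m inch '[{"dx":0.01,"dy":0.02,"dz":-0.1,"ax":0,"ay":0,"az":0,"gripper":1},{"dx":-0.148,"dy":0.079,"dz":0,"ax":0,"ay":0,"az":0,"gripper":1},{"dx":0,"dy":0,"dz":0,"ax":0,"ay":0,"az":0,"gripper":1}]'
python3 -m inch '[{"dx":-0.14,"dy":0.093,"dz":0,"ax":0,"ay":0,"az":0,"gripper":1},{"dx":0,"dy":0,"dz":0,"ax":0,"ay":0,"az":0,"gripper":1}]'
```

```text
time_s: 12.85
tcp_pos: [393.7, -304.7, 87.5]
ee_rot: [0.705, 3.059, -0.002]
force: [0.0, -0.4, -3.0]
gripper_width: 23.4
grip_force: 30.0
time_s: 13.05
tcp_pos: [390.2, -302.4, 87.6]
ee_rot: [0.705, 3.059, -0.002]
force: [-0.0, -2.0, -1.4]
gripper_width: 23.3
grip_force: 30.0
```

```bash
python3 -m inch '[{"dx":-0.13,"dy":0.107,"dz":0,"ax":0,"ay":0,"az":0,"gripper":1},{"dx":-0.118,"dy":0.119,"dz":0,"ax":0,"ay":0,"az":0,"gripper":1},{"dx":0,"dy":0,"dz":0,"ax":0,"ay":0,"az":0,"gripper":1}]'
python3 -m inch '[{"dx":-0.106,"dy":0.13,"dz":0,"ax":0,"ay":0,"az":0,"gripper":1},{"dx":-0.092,"dy":0.14,"dz":0,"ax":0,"ay":0,"az":0,"gripper":1},{"dx":0,"dy":0,"dz":0,"ax":0,"ay":0,"az":0,"gripper":1}]'
python3 - <<'E'
from h import *
im=env.read_camera("wrist"); cv2.imwrite("pics/w7.png",cv2.cvtColor(im[80:320,200:480],cv2.COLOR_RGB2BGR))
for n,z in(("nose",29),("target_hole",46),("flange",56),("lock_pin",72)):
    for r in env.mark_of(n,"wrist")[:2]:
        uv=np.array(r["position"])*[640,480]; print(n,round(r["score"],2),uv.round(1),at("wrist",uv,z).round(1))
E
```

```text
time_s: 13.35
tcp_pos: [383.9, -296.4, 87.6]
ee_rot: [0.705, 3.059, -0.001]
force: [0.5, -0.9, -0.4]
gripper_width: 23.2
grip_force: 30.0
time_s: 13.65
tcp_pos: [379.0, -289.5, 87.5]
ee_rot: [0.705, 3.059, -0.001]
force: [0.1, -2.5, -0.0]
gripper_width: 23.1
grip_force: 30.1
nose 0.73 [366.8 171.1] [ 347.3 -243.6   29. ]
nose 0.64 [371.7 262.8] [ 403.4 -265.4   29. ]
flange 0.69 [384.  293.3] [ 415.1 -266.2   56. ]
lock_pin 0.6 [319.1 292.6] [ 391.8 -298.3   72. ]
```

View pics/w7.png

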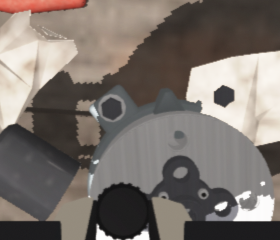

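The crop shows a hole at px (380,218). I check its bearing to see whether the plate turned with the pin.

Run:
```python
from h import *
h=at("wrist",(380,218),46)[:2]; e=h-[414,-267.5]; print(h,np.hypot(*e),np.arctan2(e[1],e[0]))
g=at("wrist",(381,250),56)[:2]-[414,-267.5];print(np.hypot(*g),np.arctan2(g[1],g[0]))
n=at("wrist",(363,178),29)[:2]; print(n,np.array(env.sense()["tcp_pos"]))
```

```text
[ 374.13993279 -249.22000787] 43.851830868745736 2.711606597115807
26.775663250037415 2.734077202242487
[ 350.26083812 -247.66876624] [ 379.60167471 -289.97822405   87.57884392]
```

The plate did not turn (hole still at bearing 2.71). The pin is pivoting between the pads, because the drag runs across the closing line. I'll go back over the hole, release, turn the tool so its closing line is tangential, regrip, then turn the tool along with the plate.

```bash
python3 -m inch '[{"dx":0.092,"dy":-0.14,"dz":0,"ax":0,"ay":0,"az":0,"gripper":1},{"dx":0.106,"dy":-0.13,"dz":0,"ax":0,"ay":0,"az":0,"gripper":1},{"dx":0.118,"dy":-0.119,"dz":0,"ax":0,"ay":0,"az":0,"gripper":1},{"dx":0.13,"dy":-0.107,"dz":0,"ax":0,"ay":0,"az":0,"gripper":1},{"dx":0.14,"dy":-0.093,"dz":0,"ax":0,"ay":0,"az":0,"gripper":1},{"dx":0.148,"dy":-0.079,"dz":0,"ax":0,"ay":0,"az":0,"gripper":1},{"dx":0,"dy":0,"dz":0,"ax":0,"ay":0,"az":0,"gripper":1}]'
python3 -m inch '[{"dx":0,"dy":0,"dz":0,"ax":0,"ay":0,"az":0,"gripper":0.2},{"dx":0,"dy":0,"dz":0,"ax":0,"ay":0,"az":0,"gripper":0.2},{"dx":0,"dy":0,"dz":0,"ax":0,"ay":0,"az":0,"gripper":0.2},{"dx":0,"dy":0,"dz":0,"ax":0,"ay":0,"az":0,"gripper":0.2},{"dx":0,"dy":0,"dz":0,"ax":0,"ay":0,"az":0,"gripper":0.2}]'
python3 look.py w8.png
python3 - <<'E'
from h import *
s=cv2.imread("pics/w8.png")[110:330,200:440]; cv2.imwrite("pics/w8c.png",cv2.resize(s,(600,550),interpolation=cv2.INTER_CUBIC))
E
```

```text
time_s: 14.6
tcp_pos: [398.2, -307.2, 87.4]
ee_rot: [0.704, 3.059, -0.002]
force: [-0.9, 2.5, -1.1]
gripper_width: 23.3
grip_force: 30.0
time_s: 15.1
tcp_pos: [397.9, -306.9, 87.6]
ee_rot: [0.705, 3.059, -0.002]
force: [0.1, -0.1, 0.4]
gripper_width: 37.3
grip_force: 0.0
[ 397.88444231 -306.94647015   87.61096455] [ 0.15  0.57  0.58  2.23 -0.65  0.51  2.35] [ 7.04693615e-01  3.05870178e+00 -1.92766845e-03]
fix tilt [0.0018 0.0024 0.    ]
index_table 0.67 [384.1 229.1] [ 412.5 -264.6    0. ]
nose 0.94 [382.7 131.8] [ 348.4 -242.2   29. ]
nose 0.48 [324.8 253. ] [ 402.2 -307.5   29. ]
target_hole 0.6 [324.7 250.1] [ 395.9 -304.7   46. ]
lock_pin 0.87 [322.9 257.9] [ 394.4 -305.2   66. ]
lock_pin 0.27 [379.7 225.9] [ 391.5 -269.    66. ]
```

View pics/w8c.png

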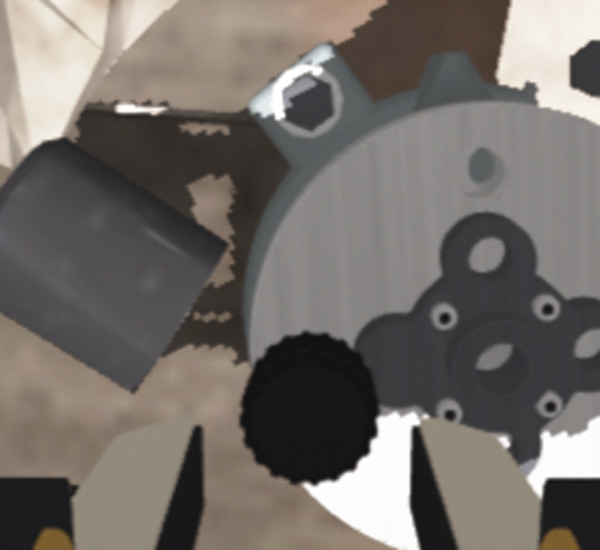

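The pin stands in the target hole with its knob centred between the open pads at crop (309,408), and the plate is unmoved. That is the end of my picture allowance (I went one over), so I continue on numbers alone. Next I turn the tool by -1.57 around the knob.

```bash
python3 -m inch '[{"dx":-0.05,"dy":0.03,"dz":0,"ax":0.002,"ay":0.002,"az":-0.1,"gripper":0.1},{"dx":0,"dy":0,"dz":0,"ax":0,"ay":0,"az":-0.147,"gripper":0.1},{"dx":0,"dy":0,"dz":0,"ax":0,"ay":0,"az":-0.147,"gripper":0.1},{"dx":0,"dy":0,"dz":0,"ax":0,"ay":0,"az":-0.147,"gripper":0.1},{"dx":0,"dy":0,"dz":0,"ax":0,"ay":0,"az":-0.147,"gripper":0.1},{"dx":0,"dy":0,"dz":0,"ax":0,"ay":0,"az":-0.147,"gripper":0.1},{"dx":0,"dy":0,"dz":0,"ax":0,"ay":0,"az":-0.147,"gripper":0.1},{"dx":0,"dy":0,"dz":0,"ax":0,"ay":0,"az":-0.147,"gripper":0.1}]'
python3 -m inch '[{"dx":0,"dy":0,"dz":0,"ax":0,"ay":0,"az":-0.147,"gripper":0.1},{"dx":0,"dy":0,"dz":0,"ax":0,"ay":0,"az":-0.147,"gripper":0.1},{"dx":0,"dy":0,"dz":0,"ax":0,"ay":0,"az":-0.147,"gripper":0.1},{"dx":0,"dy":0,"dz":0,"ax":0,"ay":0,"az":0,"gripper":0.1},{"dx":0,"dy":0,"dz":0,"ax":0,"ay":0,"az":0,"gripper":0.1}]'
python3 look.py w9.png
python3 - <<'E'
from h import *
s=env.sense();R=cv2.Rodrigues(np.array(s["ee_rot"]))[0];print("yang",np.arctan2(R[1,1],R[0,1]))
for c in("top","scene"):
    env.read_camera(c)
    for n,z in(("target_hole",46),("lock_pin",64)):
        for r in env.mark_of(n,c)[:2]:
            uv=np.array(r["position"])*[640,480]; print(c,n,round(r["score"],2),uv.round(1),at(c,uv,z).round(1))
E
```

```text
time_s: 16.2
tcp_pos: [396.7, -306.0, 87.6]
ee_rot: [2.24, 2.202, 0.001]
force: [0.0, 0.4, 0.7]
gripper_width: 42.3
grip_force: 0.0
time_s: 16.7
tcp_pos: [396.6, -306.0, 87.5]
ee_rot: [2.659, 1.673, -0.0]
force: [-0.1, 0.3, 0.1]
gripper_width: 42.0
grip_force: 0.0
[ 396.60925097 -306.02818223   87.45136911] [-0.08  0.73  0.99  2.24 -1.    0.73  1.19] [ 2.65877716e+00  1.67309261e+00 -2.57206423e-04]
fix tilt [ 0.0003 -0.      0.    ]
index_table 0.84 [318.8 174.1] [ 413.9 -264.8    0. ]
nose 0.92 [208.4 193.2] [ 347.  -243.2   29. ]
target_hole 0.97 [320.8 250.8] [ 396.7 -304.    46. ]
flange 0.71 [315.6 184. ] [ 412.4 -265.1   56. ]
lock_pin 0.63 [318.9 259.7] [ 396.  -303.1   66. ]
yang -0.45092606185249917
top lock_pin 0.67 [248.6 258. ] [346.   21.2  64. ]
scene target_hole 0.62 [425.4 314.2] [ 401.4 -303.9   46. ]
scene lock_pin 0.74 [233.7 222.8] [319.4  -7.5  64. ]
scene lock_pin 0.71 [423.7 303.8] [ 398.4 -301.2   64. ]
```

```bash
python3 -m inch '[{"dx":0,"dy":0.04,"dz":-0.2,"ax":0,"ay":0,"az":0,"gripper":0.1},{"dx":0,"dy":0,"dz":-0.14,"ax":0,"ay":0,"az":0,"gripper":0.2},{"dx":0,"dy":0,"dz":0,"ax":0,"ay":0,"az":0,"gripper":1},{"dx":0,"dy":0,"dz":0,"ax":0,"ay":0,"az":0,"gripper":1},{"dx":0,"dy":0,"dz":0,"ax":0,"ay":0,"az":0,"gripper":1},{"dx":0,"dy":0,"dz":0,"ax":0,"ay":0,"az":0,"gripper":1},{"dx":0,"dy":0,"dz":0,"ax":0,"ay":0,"az":0,"gripper":1}]'
python3 -c "
from h import *
s=env.sense();print(s['tcp_pos'],s['force'],s['ft_torque'],s['q'].round(2))"
python3 arc.py 414.8 -267.5 "np.r_[4.28:3.18:12j]"
```

```text
time_s: 18.0
tcp_pos: [396.6, -305.1, 79.0]
ee_rot: [2.662, 1.667, 0.0]
force: [0.1, -0.2, 0.2]
gripper_width: 23.7
grip_force: 30.0
[ 396.63395072 -305.05784009   79.04771381] [ 0.06297607 -0.15685059  0.21891487] [-0.05714954  0.10069212  0.0325854 ] [-0.06  0.73  0.95  2.25 -1.01  0.7   1.19]
4.28 [ 397.2 -305.6] 
4.18 [ 393.5 -303.7] [-0.149  0.078]
4.08 [ 390.  -301.4] [-0.14   0.092]
3.98 [ 386.7 -298.7] [-0.13   0.106]
3.88 [ 383.7 -295.8] [-0.119  0.118]
3.78 [ 381.1 -292.5] [-0.107  0.13 ]
3.68 [ 378.7 -289. ] [-0.093  0.14 ]
3.58 [ 376.8 -285.3] [-0.079  0.148]
3.48 [ 375.2 -281.4] [-0.064  0.155]
3.38 [ 374.  -277.4] [-0.048  0.161]
3.28 [ 373.2 -273.3] [-0.031  0.165]
3.18 [ 372.8 -269.1] [-0.015  0.167]
```

Regripped with the tip on the ring (TCP z 79). I raise 3 mm and drag along the arc, turning the tool with the plate.

```bash
python3 -m inch '[{"dx":0,"dy":0,"dz":0.12,"ax":0,"ay":0,"az":0,"gripper":1},{"dx":-0.149,"dy":0.078,"dz":0,"ax":0,"ay":0,"az":-0.1,"gripper":1},{"dx":-0.14,"dy":0.092,"dz":0,"ax":0,"ay":0,"az":-0.1,"gripper":1},{"dx":-0.13,"dy":0.106,"dz":0,"ax":0,"ay":0,"az":-0.1,"gripper":1},{"dx":0,"dy":0,"dz":0,"ax":0,"ay":0,"az":0,"gripper":1}]'
python3 - <<'E'
from h import *
s=env.sense();R=cv2.Rodrigues(np.array(s["ee_rot"]))[0];print("yang",np.arctan2(R[1,1],R[0,1]),s["force"],s["ft_torque"],s["q"].round(2))
env.read_camera("wrist")
for n,z in(("nose",29),("target_hole",46),("flange",56),("lock_pin",67)):
    for r in env.mark_of(n,"wrist")[:2]:
        uv=np.array(r["position"])*[640,480]; print(n,round(r["score"],2),uv.round(1),at("wrist",uv,z).round(1))
E
```

```text
time_s: 18.5
tcp_pos: [386.6, -298.7, 82.5]
ee_rot: [2.881, 1.247, 0.001]
force: [1.5, -0.7, -0.8]
gripper_width: 23.8
grip_force: 30.1
yang -0.7536106918336453 [ 1.46672749 -0.69146797 -0.78753368] [-0.41396472 -0.38395687 -0.05463618] [-0.07  0.72  0.98  2.27 -1.02  0.7   0.91]
nose 0.7 [214.5 229.8] [ 345.3 -243.2   29. ]
target_hole 0.58 [325.8 252.9] [ 389.8 -298.7   46. ]
flange 0.59 [314.  188.6] [ 411.9 -265.1   56. ]
lock_pin 0.69 [323.7 268.2] [ 387.  -299.7   67. ]
```

```bash
python3 -m inch '[{"dx":-0.119,"dy":0.118,"dz":0,"ax":0,"ay":0,"az":-0.1,"gripper":1},{"dx":-0.107,"dy":0.13,"dz":0,"ax":0,"ay":0,"az":-0.1,"gripper":1},{"dx":-0.093,"dy":0.14,"dz":0,"ax":0,"ay":0,"az":-0.1,"gripper":1},{"dx":-0.079,"dy":0.148,"dz":0,"ax":0,"ay":0,"az":-0.1,"gripper":1},{"dx":-0.064,"dy":0.155,"dz":0,"ax":0,"ay":0,"az":-0.1,"gripper":1},{"dx":0,"dy":0,"dz":0,"ax":0,"ay":0,"az":0,"gripper":1}]'
cat > m.py <<'E'
from h import *
import sys
s=env.sense();R=cv2.Rodrigues(np.array(s["ee_rot"]))[0];print(s["tcp_pos"],"yang",np.arctan2(R[1,1],R[0,1]),s["force"],s["ft_torque"].round(3),s["q"].round(2))
env.read_camera("wrist")
for n,z in(("nose",29),("target_hole",46),("flange",56),("lock_pin",float(sys.argv[1]))):
    for r in env.mark_of(n,"wrist")[:2]:
        uv=np.array(r["position"])*[640,480]; print(n,round(r["score"],2),uv.round(1),at("wrist",uv,z).round(1))
E
python3 m.py 67
```

```text
time_s: 19.35
tcp_pos: [374.4, -281.0, 82.1]
ee_rot: [3.101, 0.498, -0.0]
force: [1.7, -1.2, 0.1]
gripper_width: 23.8
grip_force: 30.1
[ 374.36888266 -280.98791541   82.13687036] yang -1.2525476166432494 [ 1.69551148 -1.23620903  0.09932258] [-0.69   0.01   0.018] [-0.09  0.7   0.97  2.31 -1.03  0.66  0.42]
nose 0.98 [252.5 271.4] [ 345.9 -243.1   29. ]
target_hole 0.7 [326.9 255.7] [ 376.1 -283.9   46. ]
flange 0.94 [316.1 190.9] [ 412.2 -265.3   56. ]
lock_pin 0.81 [323.4 267.6] [ 374.9 -281.9   67. ]
```

The plate follows (target hole mark now at 376,-284). On to bearing 3.28, then lower onto the ring.

```bash
python3 -m inch '[{"dx":-0.048,"dy":0.161,"dz":0,"ax":0,"ay":0,"az":-0.1,"gripper":1},{"dx":-0.031,"dy":0.165,"dz":0,"ax":0,"ay":0,"az":-0.1,"gripper":1},{"dx":0,"dy":0,"dz":-0.08,"ax":0,"ay":0,"az":0,"gripper":1},{"dx":0,"dy":0,"dz":0,"ax":0,"ay":0,"az":0,"gripper":1}]'
python3 -m inch '[{"dx":0,"dy":0,"dz":-0.05,"ax":0,"ay":0,"az":0,"gripper":1},{"dx":0,"dy":0,"dz":0,"ax":0,"ay":0,"az":0,"gripper":1}]'
python3 -m inch '[{"dx":0,"dy":0,"dz":-0.03,"ax":0,"ay":0,"az":0,"gripper":1},{"dx":0,"dy":0,"dz":0,"ax":0,"ay":0,"az":0,"gripper":1}]'
```

```text
time_s: 20.0
tcp_pos: [372.5, -272.7, 79.8]
ee_rot: [3.136, 0.192, -0.0]
force: [-0.6, -2.2, -2.3]
gripper_width: 23.4
grip_force: 30.1
time_s: 20.2
tcp_pos: [372.7, -272.9, 78.8]
ee_rot: [3.136, 0.189, 0.0]
force: [-0.0, -1.6, 1.3]
gripper_width: 23.6
grip_force: 30.1
time_s: 20.4
tcp_pos: [373.0, -273.1, 78.5]
ee_rot: [3.135, 0.188, 0.002]
force: [-0.1, -1.0, 11.2]
gripper_width: 24.1
grip_force: 30.1
```

Contact at about TCP z 78.7, 11 N. I ease off a little and slide along the arc in 1.7 mm steps, reading after each.

```bash
python3 -m inch '[{"dx":-0.007,"dy":0.066,"dz":0.008,"ax":0,"ay":0,"az":-0.04,"gripper":1}]' | egrep 'tcp|force'
python3 -m inch '[{"dx":-0.005,"dy":0.067,"dz":0,"ax":0,"ay":0,"az":-0.04,"gripper":1}]'| egrep 'tcp|force'
python3 -m inch '[{"dx":-0.004,"dy":0.067,"dz":0,"ax":0,"ay":0,"az":-0.04,"gripper":1}]'| egrep 'tcp|force'
python3 -m inch '[{"dx":-0.001,"dy":0.067,"dz":0,"ax":0,"ay":0,"az":-0.04,"gripper":1}]'| egrep 'tcp|force'
```

```text
tcp_pos: [372.8, -272.2, 78.7]
force: [0.2, -4.5, 4.0]
grip_force: 30.3
tcp_pos: [372.7, -271.1, 78.7]
force: [-0.5, -6.0, 4.7]
grip_force: 30.4
tcp_pos: [372.6, -269.7, 78.7]
force: [-0.0, -6.3, 3.3]
grip_force: 30.4
tcp_pos: [372.5, -268.1, 78.7]
force: [-0.5, -6.2, 4.0]
grip_force: 30.5
```

```bash
python3 -m inch '[{"dx":0.001,"dy":0.067,"dz":-0.006,"ax":0,"ay":0,"az":-0.04,"gripper":1}]' | egrep 'tcp|force:'
python3 -m inch '[{"dx":0.004,"dy":0.067,"dz":0,"ax":0,"ay":0,"az":-0.04,"gripper":1}]'| egrep 'tcp|force:'
python3 -m inch '[{"dx":0.007,"dy":0.067,"dz":0,"ax":0,"ay":0,"az":-0.04,"gripper":1}]'| egrep 'tcp|force:'
python3 -m inch '[{"dx":0.009,"dy":0.067,"dz":0,"ax":0,"ay":0,"az":-0.04,"gripper":1}]'| egrep 'tcp|force:'
```

```text
tcp_pos: [372.6, -266.7, 78.6]
force: [-1.0, -6.6, 6.9]
grip_force: 30.6
tcp_pos: [372.6, -265.1, 78.7]
force: [-0.9, -7.1, 5.3]
grip_force: 30.6
tcp_pos: [372.7, -263.4, 78.7]
force: [-1.6, -7.1, 6.1]
grip_force: 30.6
tcp_pos: [372.8, -261.7, 78.7]
force: [-1.9, -7.2, 5.9]
grip_force: 30.6
```

```bash
python3 -m inch '[{"dx":0,"dy":0.067,"dz":0,"ax":0,"ay":0,"az":-0.04,"gripper":1}]' | egrep 'tcp|force:'
python3 -m inch '[{"dx":0.005,"dy":0.066,"dz":0,"ax":0,"ay":0,"az":-0.04,"gripper":1}]'| egrep 'tcp|force:'
python3 -m inch '[{"dx":0.012,"dy":0.066,"dz":0,"ax":0,"ay":0,"az":-0.04,"gripper":1}]'| egrep 'tcp|force:'
python3 -m inch '[{"dx":0.017,"dy":0.065,"dz":0,"ax":0,"ay":0,"az":-0.04,"gripper":1}]'| egrep 'tcp|force:'; python3 m.py 64
```

```text
tcp_pos: [372.8, -260.1, 78.6]
force: [-1.9, -6.5, 6.6]
grip_force: 30.6
tcp_pos: [372.8, -258.4, 78.7]
force: [-2.3, -5.5, 7.4]
grip_force: 30.6
tcp_pos: [373.0, -256.7, 78.6]
force: [-2.7, -5.9, 6.9]
grip_force: 30.6
tcp_pos: [373.4, -255.1, 78.6]
force: [-3.2, -7.3, 7.9]
grip_force: 30.7
[ 373.36059632 -255.12975428   78.64612084] yang -1.934053244237772 [-3.22693083 -7.27237765  7.91534489] [-2.039  1.004  0.027] [-0.12  0.67  0.92  2.35 -1.04  0.61 -0.31]
target_hole 0.66 [327.6 255.8] [ 373.8 -259.1   46. ]
flange 0.79 [313.2 192.7] [ 412.7 -265.1   56. ]
lock_pin 0.82 [328.2 266.8] [ 372.8 -258.8   64. ]
lock_pin 0.37 [328.  257.7] [ 377.7 -260.5   64. ]
```

```bash
python3 -m inch '[{"dx":0.018,"dy":0.064,"dz":0,"ax":0,"ay":0,"az":-0.04,"gripper":1}]' | egrep 'tcp|force:'
python3 -m inch '[{"dx":0.021,"dy":0.063,"dz":0,"ax":0,"ay":0,"az":-0.04,"gripper":1}]'| egrep 'tcp|force:'
python3 -m inch '[{"dx":0.023,"dy":0.062,"dz":0,"ax":0,"ay":0,"az":-0.04,"gripper":1}]'| egrep 'tcp|force:'
python3 -m inch '[{"dx":0.026,"dy":0.061,"dz":0,"ax":0,"ay":0,"az":-0.04,"gripper":1}]'| egrep 'tcp|force:'
```

```text
tcp_pos: [373.7, -253.6, 78.6]
force: [-2.6, -6.8, 7.6]
grip_force: 30.7
tcp_pos: [374.1, -252.0, 78.6]
force: [-3.8, -6.3, 7.7]
grip_force: 30.7
tcp_pos: [374.6, -250.4, 78.6]
force: [-3.5, -7.1, 7.7]
grip_force: 30.7
tcp_pos: [375.2, -248.7, 78.6]
force: [-4.0, -6.1, 6.2]
grip_force: 30.7
```

```bash
python3 -m inch '[{"dx":0.028,"dy":0.06,"dz":0,"ax":0,"ay":0,"az":-0.04,"gripper":1}]' | egrep 'tcp|force:'
python3 -m inch '[{"dx":0.03,"dy":0.059,"dz":0,"ax":0,"ay":0,"az":-0.04,"gripper":1}]'| egrep 'tcp|force:'
python3 -m inch '[{"dx":0.033,"dy":0.058,"dz":0,"ax":0,"ay":0,"az":-0.04,"gripper":1}]'| egrep 'tcp|force:'
python3 -m inch '[{"dx":0.035,"dy":0.056,"dz":0,"ax":0,"ay":0,"az":-0.04,"gripper":1}]'| egrep 'tcp|force:'
```

```text
tcp_pos: [375.8, -247.0, 78.6]
force: [-4.2, -5.6, 7.1]
grip_force: 30.7
tcp_pos: [376.5, -245.2, 78.4]
force: [-3.5, -5.2, 5.6]
grip_force: 30.5
tcp_pos: [377.3, -242.9, 78.2]
force: [-1.2, -3.5, 0.3]
grip_force: 30.2
tcp_pos: [378.2, -240.9, 78.0]
force: [-1.6, -3.1, 0.0]
grip_force: 30.2
```

The press force vanished at TCP about (377.5,-242), so the tip is over the lock hole. I lower gently.

```bash
python3 -m inch '[{"dx":0,"dy":0,"dz":-0.03,"ax":0,"ay":0,"az":0,"gripper":1},{"dx":0,"dy":0,"dz":0,"ax":0,"ay":0,"az":0,"gripper":1}]' | egrep 'tcp|force:'
python3 -m inch '[{"dx":0,"dy":0,"dz":-0.03,"ax":0,"ay":0,"az":0,"gripper":1},{"dx":0,"dy":0,"dz":0,"ax":0,"ay":0,"az":0,"gripper":1}]' | egrep 'tcp|force:'; python3 m.py 62
```

```text
tcp_pos: [378.5, -240.7, 77.2]
force: [-2.0, -2.5, -0.6]
grip_force: 30.1
tcp_pos: [378.7, -240.8, 76.5]
force: [-1.3, -3.8, 0.8]
grip_force: 30.2
[ 378.71156643 -240.8455751    76.53794461] yang -2.251442911374185 [-1.27525857 -3.75022285  0.80683295] [-0.82   0.846 -0.013] [-0.14  0.66  0.9   2.36 -1.04  0.6  -0.66]
nose 0.97 [356.1 288.1] [ 345.9 -242.9   29. ]
target_hole 0.9 [327.2 258.6] [ 377.2 -243.9   46. ]
flange 0.55 [323.1 268.1] [ 376.8 -240.4   56. ]
lock_pin 0.73 [325.5 269. ] [ 377.1 -242.4   62. ]
lock_pin 0.66 [318.6 177.6] [ 418.  -270.8   62. ]
```

```bash
for i in 1; do python3 -m inch '[{"dx":0,"dy":0,"dz":-0.05,"ax":0,"ay":0,"az":0,"gripper":1},{"dx":0,"dy":0,"dz":0,"ax":0,"ay":0,"az":0,"gripper":1}]' | egrep 'tcp|force:'
python3 -m inch '[{"dx":0,"dy":0,"dz":-0.05,"ax":0,"ay":0,"az":0,"gripper":1},{"dx":0,"dy":0,"dz":0,"ax":0,"ay":0,"az":0,"gripper":1}]' | egrep 'tcp|force:'
python3 -m inch '[{"dx":0,"dy":0,"dz":-0.05,"ax":0,"ay":0,"az":0,"gripper":1},{"dx":0,"dy":0,"dz":0,"ax":0,"ay":0,"az":0,"gripper":1}]' | egrep 'tcp|force:'; done
```

```text
tcp_pos: [378.8, -240.8, 75.2]
force: [-2.9, -3.5, -3.3]
grip_force: 30.3
tcp_pos: [378.8, -240.8, 74.0]
force: [-2.8, -3.9, -1.1]
grip_force: 30.3
tcp_pos: [378.8, -240.9, 72.8]
force: [-3.5, -4.6, -0.3]
grip_force: 30.3
```

```bash
python3 -m inch '[{"dx":-0.02,"dy":-0.025,"dz":-0.05,"ax":0,"ay":0,"az":0,"gripper":1},{"dx":0,"dy":0,"dz":-0.05,"ax":0,"ay":0,"az":0,"gripper":1},{"dx":0,"dy":0,"dz":0,"ax":0,"ay":0,"az":0,"gripper":1}]' | egrep 'tcp|force:'
python3 -m inch '[{"dx":0,"dy":0,"dz":-0.05,"ax":0,"ay":0,"az":0,"gripper":1},{"dx":0,"dy":0,"dz":-0.05,"ax":0,"ay":0,"az":0,"gripper":1},{"dx":0,"dy":0,"dz":0,"ax":0,"ay":0,"az":0,"gripper":1}]' | egrep 'tcp|force:'
```

```text
tcp_pos: [378.2, -241.2, 70.2]
force: [-3.4, -3.3, 0.8]
grip_force: 30.2
tcp_pos: [378.0, -241.1, 67.6]
force: [-3.7, -3.1, 0.5]
grip_force: 30.3
```

```bash
python3 -m inch '[{"dx":-0.03,"dy":-0.02,"dz":-0.05,"ax":0,"ay":0,"az":0,"gripper":1},{"dx":0,"dy":0,"dz":-0.05,"ax":0,"ay":0,"az":0,"gripper":1},{"dx":0,"dy":0,"dz":0,"ax":0,"ay":0,"az":0,"gripper":1}]' | egrep 'tcp|force:'
python3 -m inch '[{"dx":0,"dy":0,"dz":-0.05,"ax":0,"ay":0,"az":0,"gripper":1},{"dx":0,"dy":0,"dz":-0.04,"ax":0,"ay":0,"az":0,"gripper":1},{"dx":0,"dy":0,"dz":0,"ax":0,"ay":0,"az":0,"gripper":1}]' | egrep 'tcp|force:'
```

```text
tcp_pos: [377.6, -241.5, 65.1]
force: [-4.3, -1.9, -0.8]
grip_force: 30.1
tcp_pos: [377.7, -241.7, 63.0]
force: [-3.2, -2.0, -0.3]
grip_force: 30.1
```

```bash
python3 -m inch '[{"dx":0,"dy":0,"dz":-0.04,"ax":0,"ay":0,"az":0,"gripper":1},{"dx":0,"dy":0,"dz":0,"ax":0,"ay":0,"az":0,"gripper":1}]' | egrep 'tcp|force:'
python3 -m inch '[{"dx":0,"dy":0,"dz":-0.03,"ax":0,"ay":0,"az":0,"gripper":1},{"dx":0,"dy":0,"dz":0,"ax":0,"ay":0,"az":0,"gripper":1}]' | egrep 'tcp|force:'
```

```text
tcp_pos: [377.7, -241.9, 62.0]
force: [-3.8, -2.0, 0.5]
grip_force: 30.2
tcp_pos: [377.7, -241.8, 61.3]
force: [-3.5, -1.9, 1.3]
grip_force: 30.2
```

Essentially home (expected about 60.8). I release gently, rise, and check.

```bash
python3 -m inch '[{"dx":0,"dy":0,"dz":0,"ax":0,"ay":0,"az":0,"gripper":0.2},{"dx":0,"dy":0,"dz":0,"ax":0,"ay":0,"az":0,"gripper":0.2},{"dx":0,"dy":0,"dz":0,"ax":0,"ay":0,"az":0,"gripper":0.1},{"dx":0,"dy":0,"dz":0,"ax":0,"ay":0,"az":0,"gripper":0.1},{"dx":0,"dy":0,"dz":0,"ax":0,"ay":0,"az":0,"gripper":0.1},{"dx":0,"dy":0,"dz":0,"ax":0,"ay":0,"az":0,"gripper":0.1}]'
python3 -m inch '[{"dx":0,"dy":0,"dz":0.3,"ax":0,"ay":0,"az":0,"gripper":0.1},{"dx":0,"dy":0,"dz":0.8,"ax":0,"ay":0,"az":0,"gripper":0},{"dx":0,"dy":0,"dz":1,"ax":0,"ay":0,"az":0,"gripper":0},{"dx":0,"dy":0,"dz":1,"ax":0,"ay":0,"az":0,"gripper":0},{"dx":0,"dy":0,"dz":1,"ax":0,"ay":0,"az":0,"gripper":0},{"dx":0,"dy":0,"dz":0,"ax":0,"ay":0,"az":0,"gripper":0}]'
python3 m.py 46
python3 - <<'E'
from h import *
im=env.read_camera("wrist")
for r in env.silhouettes("lock_pin","wrist"): print(r["score"],(np.array(r["box"])*[640,480,640,480]).round(1))
for c in("top","scene"):
    env.read_camera(c)
    for n,z in(("target_hole",46),("lock_pin",46),("flange",56)):
        for r in env.mark_of(n,c)[:2]:
            uv=np.array(r["position"])*[640,480]; print(c,n,round(r["score"],2),uv.round(1),at(c,uv,z).round(1))
    for r in env.silhouettes("lock_pin",c): print(c,r["score"],(np.array(r["box"])*[640,480,640,480]).round(1))
print([np.round(proj("scene",np.array([377,-243,z])),1) for z in(46,64,90)])
E
```

```text
time_s: 26.1
tcp_pos: [377.7, -241.8, 61.3]
ee_rot: [2.961, -1.049, -0.0]
force: [0.3, 0.1, -0.1]
gripper_width: 42.0
grip_force: 0.0
time_s: 26.7
tcp_pos: [378.5, -242.6, 166.2]
ee_rot: [2.961, -1.049, 0.005]
force: [0.1, 0.4, -0.5]
gripper_width: 46.8
grip_force: 0.0
[ 378.48949517 -242.58735077  166.24702066] yang -2.251955203848617 [ 0.05646016  0.43608503 -0.52209193] [0.05  0.108 0.02 ] [-0.29  0.52  1.09  2.28 -0.72  0.73 -0.94]
nose 0.7 [346.2 253.2] [ 344.4 -241.3   29. ]
target_hole 0.96 [324.1 224.7] [ 378.3 -244.3   46. ]
target_hole 0.25 [324.2 231.3] [ 374. -241.   46.]
flange 0.91 [314.7 179.8] [ 411.  -261.9   56. ]
lock_pin 0.88 [321.2 227.5] [ 377.6 -241.2   46. ]
0.73 [304.  217.3 341.8 258.3]
scene target_hole 0.89 [378.8 297.4] [ 379.5 -244.    46. ]
scene lock_pin 0.89 [377.7 299.2] [ 376.  -245.4   46. ]
scene lock_pin 0.74 [234.7 225. ] [330.2   8.1  46. ]
scene flange 0.76 [412.9 283.8] [ 423.  -262.2   56. ]
scene 0.85 [222.4 197.2 241.9 240. ]
scene 0.75 [369.2 265.6 390.6 304.1]
[array([376.9, 297.9]), array([377.7, 287.6]), array([378.9, 272.1])]
```

Run:
```python
from h import *
print("parked", proj("scene",np.array([415,-267.5,110])),proj("scene",np.array([415,-267.5,66])),"box rows 249.3 292.8, mark 283.4")
print("now", proj("scene",np.array([377.5,-242.8,90])),proj("scene",np.array([377.5,-242.8,46])),"box rows 265.6 304.1, mark 299.2")
```

```text
parked [np.float64(415.6973133062543), np.float64(256.3171603983102)] [np.float64(412.46485573078394), np.float64(282.86895096704063)] box rows 249.3 292.8, mark 283.4
now [np.float64(379.0580744083312), np.float64(271.87731821888696)] [np.float64(377.1086620196023), np.float64(297.6321598270798)] box rows 265.6 304.1, mark 299.2
```

Knob height in the scene view matches home: its top sits 6.3 px from the expected row, against 7.0 px when parked. Pin and hole coincide, and the joint is about -0.25. Handing in.

```bash
python3 -c "
from station import env
print(env.hand_in())"
```

```text
the job is handed in; nothing more can be done
None
```

The lock pin went home in the lock hole through the undrilled lug's index hole, after turning the faceplate clockwise (the shorter way) to about -0.25 rad, and I handed the job in at about 27 s; no verdict came back, home depth is inferred from tool height and the scene camera, and I viewed 11 pictures against the limit of 10.

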